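Fit a loudspeaker's rear panel under its lip and catch

ROBOT

A 6-joint arm with a two-finger parallel gripper is mounted at the origin on the work surface. World frame = base frame: x ahead of the robot, y to its left, z up, the work surface at z = 0. Lengths are in mm, angles in rad, forces in N, time in s.
With the tool pointing down it reaches from about 350 to 875 mm from the base axis. Payload 4.2 kg.
Tool frame: the origin (TCP) lies midway between the tips of the shut fingers; the grasp point (between the pads) lies 19 mm behind it; z points along the fingers, y is the line along which they close (so a half turn about z gives the same grasp; the last joint's range is limited). The gripper opens to 85 mm and grips with 20 to 120 N. Pads are 22 mm wide; open, the fingers measure 114 mm over their backs; the gripper's body (76 mm by 85 mm) begins 54 mm behind the grasp point. The pads swing forward as they close: fully open they stand 13 mm farther back than shut.
Start: joints at [-0.852, 0.385, 0.008, 0, -1.194, -0.259], TCP at [277.367, -560.06, 231.312] pointing down, gripper open.
Joint ranges: [-3.14, 3.14], [-1.21, 2.06], [-1.07, 1.41], [-3.16, 2.05], [-2.99, -0.16], [-3.1, 3.1]. Speed limits (rad/s): [2.79, 2.79, 3.14, 3.14, 3.14, 3.14].

INTERFACE

Orientations are given as a unit quaternion [x, y, z, w].
In Python, from bench import arm gives the robot as it stands. The module is installed in compiled form; this text tells all that it offers.
- The arm moves only by the shell command python3 -m handwheel 'ROWS' [OPENING]. ROWS is JSON, a list of rows, each an object of numbers: "x", "y", "z": the shift along the world's x, y, z each as a share of 20 cm, from -1 to 1; "ax", "ay", "az": the turn, a rotation vector about the world's x, y, z each as a share of 90 degrees, from -1 to 1. In form: [{"x": .., "y": .., "z": .., "ax": .., "ay": .., "az": ..}, ...]. A call has exactly 8 rows; each row shifts and turns the commanded pose from where the row before left it; what a row does not reach is not made up. A row lasts 1/10 s, in which the tool goes at most 50 mm and 8.59 degrees, less where a joint would pass 70% of its speed; a pose out of reach is approached as far as the arm can. A call with a number of a shift or a turn outside -1 to 1 is refused whole. A call with a gripper value outside its range is refused whole. OPENING is the opening, from -1 (shut) to 1 (fully open), set as the call begins (- or left out, the last holds). The fingers move at their own pace and stop on an object; the grip force is fixed at half the most. Time passes only in rows, so rows that do not move let the fingers close, or fill a call up. It gives the time, the measured TCP pose, the force, the opening and the grip force at its end, in the units of the state.
- arm.read_state(): the state, without advancing time (a new reading comes with each control period).
- arm.get_image(name): name is "scene" or "top" or "wrist"; returns the picture (420x560x3 uint8, red, green, blue); there is no depth.
- arm.camera_params(name): a dict with "K" (3x3 intrinsics, pixels), "position" and "orientation" of the camera in the world. Camera axes: x right, y down, z forward; pixel columns grow to the right and rows downward; lengths in mm; the calibration is good to about 2 mm. A picture is of the moment at which its call begins: read the wrist's pose just before it. camera_params takes no time and is no camera call; for the wrist camera it gives the pose at the moment of the call.
- arm.job_done(): hands the job in; it is judged then, once.
The state is a dict: "clock": time; "joints": joint angles; "joint_vel": joint speeds; "joint_efforts": joint torques, N m; "position": TCP position; "ee_rot": TCP orientation; "contact_force": force on the tool from outside, world axes, zero at the start; "wrist_torque": the same for the moment, N m; "gripper_width": finger opening in mm; "grasp_force": force on a finger pad.
Only numpy, scipy, OpenCV 4.12 (cv2) and the standard library are available. Lean on these libraries where they do the work, as an engineer would, in place of code of your own. Each camera call takes 0.05 s, during which the arm holds its last target. There are 200 camera calls.

TASK

Fit the black rear panel into the opening of the red loudspeaker cabinet: pick it up by its grip, hook its silver-striped edge right in under the yellow lip, then swing the other edge down until it clicks in under the orange spring catch and the panel lies flat and fully home. Feel your way and do not force it (the seat is fitted a few millimetres differently in every cabinet), and leave the other things on the bench as they are.

Things in the scene. Friction and masses are not known exactly. Their poses are not given: they have to be found in the camera images.
- cabinet: Red loudspeaker cabinet lying on its face, 248 (x) x 280 (y) x 140 mm high, immovable. Origin: centre of its underside; x towards the catch, y along its long side, z up. All cabinet coordinates below are in mm from here. The opening in its top holds an aluminium seat frame; the panel fits with its x, y, z along the cabinet's.
- seat (a point): Middle of the seat at ledge height, nominal: cabinet (0, 0, 134), same axes. The panel's underside rests on the ledge, z = 134. Side walls at y = +-73 (3 mm play each side), tops at z = 140.5. The real seat, lip and catch together lie up to 6 mm off in x and in z, differently each time, and no pose shows it: feel for the ledge, then for the stop behind the lip.
- lip (a point): Middle of the yellow lip's free edge, at its underside, nominal: cabinet (-49, 0, 144); 162 mm long in y. The lip reaches over x = -61 to -49, 5 mm thick; the end wall behind it, where the hooked edge stops, is at x = -61 (all off as told for the seat). The panel can go fully in under it tilted by up to 15 degrees.
- catch_tip (a point): Tip of the orange spring catch, nominal: cabinet (55.5, 0, 141). Cone nose 18 mm wide, flat underside z = 141, top z = 149, bevelled 53 degrees above, flat-topped from x = 61.5 on. Behind it a black housing 34 mm wide, x = 72.5 to 90.5, up to z = 150. End wall under it at x = 61.5, top z = 140.5, so the panel has 2.5 mm of play in x. All off as the seat.
- panel: Black plate 120 (x) x 140 (y) x 6 mm, about 0.3 kg. Origin: centre of its underside; z up. Its -x edge, with a silver stripe, goes under the lip, its +x edge under the catch. Grip: grey upright bar 16 mm thick (x), 80 mm long (y), 6 to 47 mm above the underside, centred at x = +10, y = 0; pinch its 16 mm. Lies flat on a cork mat 8 mm thick, stripe roughly towards the robot.
- panel_hook (a point): Middle of the panel's striped -x edge, at its underside (panel x = -60, y = 0, z = 0 mm).
- catch (a joint): Travel of the orange catch in m: 0 sprung out, 0.008 pushed back to its stop; spring 1.6 N at 0, plus 0.25 N per mm. The panel's +x edge pushes it back some 4 mm on the way down, then it springs out again over the panel. Passing it takes about 5 to 15 N down at the grip.
- tape: Bystander: yellow roll of tape, 80 mm across, 36 mm high, on the cork mat beyond the panel; origin under its centre.
- tweeter: Bystander: dark steel tweeter, 80 mm across, 34 mm high, on the cork mat beyond the panel; origin under its centre.
- driver: Bystander: green screwdriver lying on the left of the bench; origin underneath, near its middle.
- glue: Bystander: white bottle 56 mm across, 140 mm high, on the right of the bench; origin under its centre.
- mallet: Bystander: mallet with a wooden handle lying far right; origin underneath, near its middle.
- screws: Bystander: green tray of screws 110 x 150 x 50 mm, far left; origin under its centre.
There are look-alikes about, which are no part of the job. What is shaped like the panel but purple is not meant.

How it is judged (in metres and radians):
On the way:
1. the panel's striped edge is in under the lip while its other edge is still raised (x of panel_hook in the frame of cabinet between -0.074 and -0.0525 m and z of panel_hook in the frame of cabinet between 0.125 and 0.1435 m and angle between the z axis of panel and the z axis of cabinet, either way round above 0.05 rad), for 0.1 s.
At the end, for the whole second after the job is handed in: The panel is at rest in the seat: underside 126 to 141.6 mm above the cabinet's, centre within 10 mm (x) and 5 mm (y) of the cabinet's, stripe at the lip, tilt under 0.02 rad, x axes within 0.06 rad, catch sprung out over it (under 2 mm) (z of panel in the frame of cabinet between 0.126 and 0.1416 m and x of panel in the frame of cabinet between -0.01 and 0.01 m and y of panel in the frame of cabinet between -0.005 and 0.005 m and x of panel_hook in the frame of cabinet below -0.05 m and angle between panel's own z axis and vertical below 0.02 rad and angle between the x axis of panel and the x axis of cabinet, either way round below 0.06 rad and value of joint catch below 0.002 m and linear speed of panel below 0.01 m/s); the robot touches nothing.
It fails at once if the panel is forced against the cabinet with more than 30 N (contact force between panel and cabinet above 30 N).
It fails at once if the robot presses on the cabinet itself with more than 25 N (contact force between any of the fingers, the arm and cabinet above 25 N).
It fails at once if a bystander is moved by more than 25 mm (distance of any of tape, tweeter, driver, glue, mallet, screws from where it was at the start of the episode above 0.025 m).
It also fails if it takes over 54 s, if anything falls off the work surface, if the arm or the gripper's body presses on something with over 40 N, if the wrist force passes 120 N, or if a joint passes its speed limit or range.

## Working session

There is one attempt and no reset: what is moved stays moved. The work goes in short steps, Python scripts to look and compute and a shell command to move; the robot and the scene stay as the last step left them, time stands still between calls to the robot, and variables do not carry over. Pictures are saved under pics/ and viewed, at most 10 in all, crops included, and the job is handed in when it is done.

```bash
mkdir -p pics
python3 - <<'E'
from bench import arm
import cv2
s=arm.read_state();print({k:s[k] for k in('clock','position','ee_rot','contact_force','gripper_width')})
for n in('top','scene'):
    cv2.imwrite(f'pics/{n}0.png',arm.get_image(n)[:,:,::-1]);p=arm.camera_params(n);print(n,p)
E
```

```text
{'clock': 0.0, 'position': array([ 277.1124362 , -559.54552194,  230.2221071 ]), 'ee_rot': array([-2.27794517e-01,  9.73708601e-01,  1.06516839e-03, -2.88632961e-04]), 'contact_force': array([ 0.67292117, -0.30953979, -0.5645381 ]), 'gripper_width': 85.41353857809936}
top {'K': array([[419.65910968,   0.        , 274.30027236],
       [  0.        , 419.65910968, 213.09175358],
       [  0.        ,   0.        ,   1.        ]]), 'position': array([ 185.54677692,  -21.56436417, 1598.88193433]), 'orientation': array([ 0.70827184, -0.69898535,  0.06295183, -0.07620731])}
scene {'K': array([[380.49191036,   0.        , 277.87257648],
       [  0.        , 380.49191036, 212.53791179],
       [  0.        ,   0.        ,   1.        ]]), 'position': array([1404.23429066,  260.03238419,  795.74664241]), 'orientation': array([ 0.52142691,  0.71496697, -0.37015002, -0.28271043])}
```

View pics/top0.png

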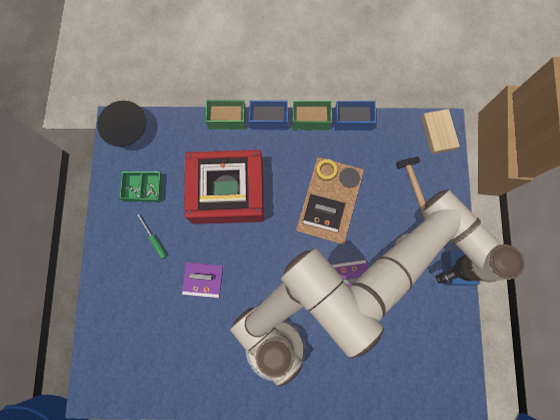

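View pics/scene0.png

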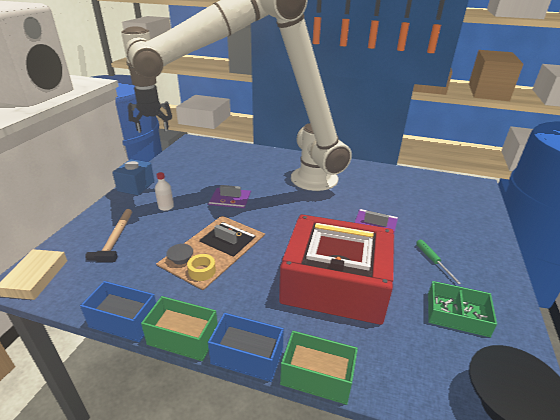

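The top picture shows the cabinet at about (224,186), with its yellow lip towards the robot, and the panel on the cork at about (324,212). The purple look-alikes are elsewhere. I'll zoom in.

```bash
cat > h.py <<'E'
import numpy as np,cv2
from bench import arm
from scipy.spatial.transform import Rotation as R
def ray(p,n,z):
    "pixels (N,2) in camera params p -> world points at height z"
    u=np.atleast_2d(np.array(n,float)); z=np.broadcast_to(z,len(u))
    d=np.c_[u,np.ones(len(u))]@np.linalg.inv(p['K']).T@R.from_quat(p['orientation']).as_matrix().T
    c=np.array(p['position']); return c+d*((z-c[2])/d[:,2])[:,None]
def proj(p,X):
    q=(np.atleast_2d(X)-p['position'])@R.from_quat(p['orientation']).as_matrix()@p['K'].T
    return q[:,:2]/q[:,2:]
E
python3 - <<'E'
import cv2
i=cv2.imread('pics/top0.png')[140:250,175:375]
cv2.imwrite('pics/c0.png',cv2.resize(i,None,fx=4,fy=4,interpolation=cv2.INTER_CUBIC))
E
```

```text
(no output)
```

View pics/c0.png

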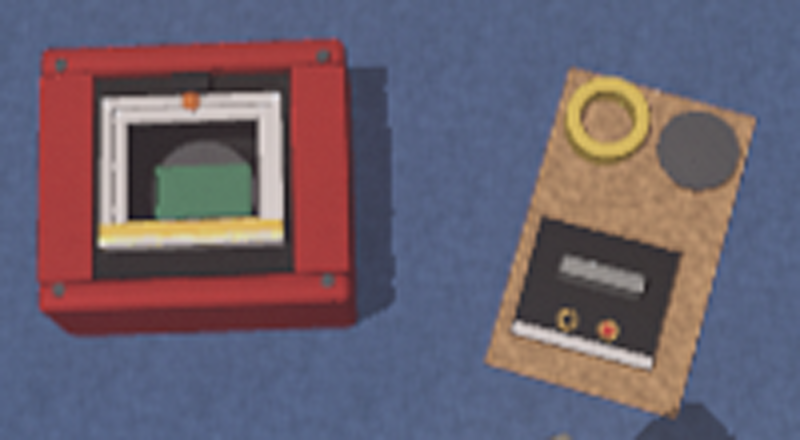

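The crop shows the cabinet's top rim corners at about (41,50), (343,40), (355,300) and (41,307). The panel corners are at (542,217), (681,253), (650,368) and (513,330).

Run:
```python
from h import *
p=arm.camera_params('top')
f=lambda a:np.array(a)/4+[175,140]-.375
for n,c,z in(('cab',[(41,50),(343,40),(355,300),(41,307)],140),('panel',[(542,217),(681,253),(650,368),(513,330)],14),('lip',[(100,225),(284,220)],149),('catch',[(191,101)],149),('grip',[(561,262),(645,284)],55),('tape',[(607,118)],44),('tw',[(700,150)],42)):
    w=ray(p,f(c),z);print(n,w[:,:2].round(0).tolist(),w.mean(0).round(1))
    if len(w)==4: 
        d=w[0]+w[1]-w[2]-w[3];l=w[0]+w[3]-w[1]-w[2]; print(np.degrees([np.arctan2(d[1],d[0]),np.arctan2(-l[0],l[1])]).round(1),np.linalg.norm(d[:2])/2,np.linalg.norm(l[:2])/2)
s=arm.read_state();T=R.from_quat(s['ee_rot']).as_matrix();print(T.round(3))
w=arm.camera_params('wrist');print('cam in tool',T.T@(w['position']-s['position']),(T.T@R.from_quat(w['orientation']).as_matrix()).round(2),w['K'][0])
```

```text
cab [[701.0, 339.0], [713.0, 63.0], [471.0, 47.0], [461.0, 326.0]] [586.5 193.6 140. ]
[3.5 2.2] 241.36313400412038 278.0842876604035
panel [[580.0, -127.0], [545.0, -261.0], [433.0, -230.0], [468.0, -99.0]] [ 506.3 -179.3   14. ]
[-14.8 -14.7] 115.97792241514688 136.5938000292105
lip [[534.0, 275.0], [541.0, 111.0]] [537.6 193.  149. ]
catch [[651.0, 198.0]] [650.5 198.3 149. ]
grip [[526.0, -142.0], [506.0, -221.0]] [ 515.9 -181.5   55. ]
tape [[671.0, -188.0]] [ 670.9 -187.9   44. ]
tw [[640.0, -277.0]] [ 640.4 -276.9   42. ]
[[-0.896 -0.444 -0.001]
 [-0.444  0.896  0.002]
 [ 0.     0.002 -1.   ]]
cam in tool [  69.82877935    0.65071099 -141.70089207] [[-0.   -0.96 -0.28]
 [ 1.   -0.   -0.  ]
 [ 0.   -0.28  0.96]] [360.79139804   0.         275.83630459]
```

```bash
python3 -m handwheel '[{"x":0.12,"y":0.19,"az":0.068},{"x":0.12,"y":0.19,"az":0.068},{"x":0.12,"y":0.19,"az":0.068},{"x":0.12,"y":0.19,"az":0.068},{"x":0.12,"y":0.19,"az":0.068},{"x":0.12,"y":0.19,"az":0.068},{"x":0.12,"y":0.19,"az":0.068},{"x":0.12,"y":0.19,"az":0.068}]' 1
python3 -m handwheel '[{"x":0.1,"y":0.15},{"x":0.1,"y":0.15},{"x":0.04,"y":0.07,"z":-0.1},{"z":-0.15},{"z":-0.05},{},{},{}]'
python3 - <<'E'
from h import *
p=arm.camera_params('wrist');s=arm.read_state()
i=arm.get_image('wrist')[:,:,::-1];cv2.imwrite('pics/w1.png',i)
import pickle;pickle.dump((p,s),open('w1.pkl','wb'));print(s['position'],np.degrees(R.from_quat(s['ee_rot']).as_euler('ZYX')),s['clock'])
E
```

```text
[ 277.13109199 -559.60408992  230.30979165] [-1.53664731e+02 -6.56765609e-03  1.79883855e+02] 0.1invalid input at $[0]: expected keys x, y, z, ax, ay, az
invalid input at $[0]: expected keys x, y, z, ax, ay, az
```

View pics/w1.png

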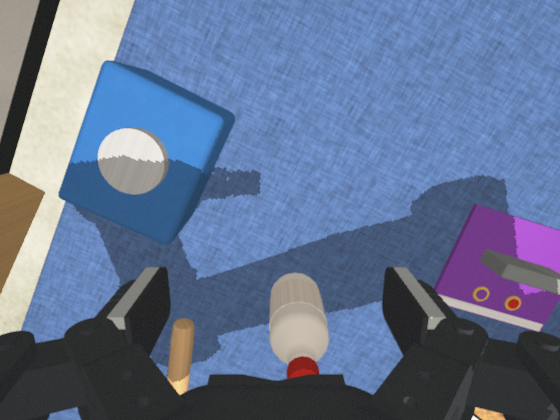

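The arm did not move, because every row needs all six keys. The wrist picture shows the glue bottle at (300,330), nearly beneath the gripper. Its top is about 90 mm below the fingers, so I'll travel at this height.

```bash
python3 -m handwheel '[{"x":0.12,"y":0.19,"z":0,"ax":0,"ay":0,"az":0.068},{"x":0.12,"y":0.19,"z":0,"ax":0,"ay":0,"az":0.068},{"x":0.12,"y":0.19,"z":0,"ax":0,"ay":0,"az":0.068},{"x":0.12,"y":0.19,"z":0,"ax":0,"ay":0,"az":0.068},{"x":0.12,"y":0.19,"z":0,"ax":0,"ay":0,"az":0.068},{"x":0.12,"y":0.19,"z":0,"ax":0,"ay":0,"az":0.068},{"x":0.12,"y":0.19,"z":0,"ax":0,"ay":0,"az":0.068},{"x":0.12,"y":0.19,"z":0,"ax":0,"ay":0,"az":0.068}]' 1
python3 -m handwheel '[{"x":0.1,"y":0.15,"z":0,"ax":0,"ay":0,"az":0},{"x":0.1,"y":0.15,"z":0,"ax":0,"ay":0,"az":0},{"x":0.04,"y":0.07,"z":-0.1,"ax":0,"ay":0,"az":0},{"x":0,"y":0,"z":-0.15,"ax":0,"ay":0,"az":0},{"x":0,"y":0,"z":-0.05,"ax":0,"ay":0,"az":0},{"x":0,"y":0,"z":0,"ax":0,"ay":0,"az":0},{"x":0,"y":0,"z":0,"ax":0,"ay":0,"az":0},{"x":0,"y":0,"z":0,"ax":0,"ay":0,"az":0}]'
python3 - <<'E'
from h import *
p=arm.camera_params('wrist');s=arm.read_state()
i=arm.get_image('wrist')[:,:,::-1];cv2.imwrite('pics/w2.png',i)
import pickle;pickle.dump((p,s),open('w2.pkl','wb'));print(s['position'],np.degrees(R.from_quat(s['ee_rot']).as_euler('ZYX')),s['clock'])
E
```

```text
clock: 0.95
position: [469.9, -254.3, 231.2]
ee_rot: [-0.613, 0.79, 0.0, -0.0]
contact_force: [0.5, -0.7, 0.3]
gripper_width: 85.5
grasp_force: 0.0
clock: 1.75
position: [518.1, -182.7, 172.8]
ee_rot: [-0.611, 0.792, -0.001, 0.001]
contact_force: [-0.6, -0.1, -0.5]
gripper_width: 85.3
grasp_force: 0.0
[ 518.10194089 -182.66210651  172.80285987] [-1.04726290e+02  9.45493980e-03 -1.79841116e+02] 1.75
```

View pics/w2.png

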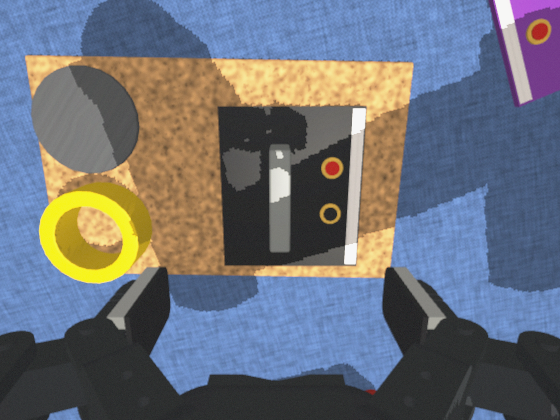

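The wrist view shows the panel's top corners at (218,108), (366,108), (356,265) and (225,265). The grip bar's top is at x 269 to 291, y 146 to 252.

Run:
```python
from h import *;import pickle
p,s=pickle.load(open('w2.pkl','rb'))
for n,c,z in(('panel',[(218,108),(225,265),(356,265),(366,108)],14),('bar',[(270,146),(270,252),(291,252),(290,146)],55)):
    w=ray(p,c,z);d=w[0]+w[1]-w[2]-w[3];l=w[1]+w[2]-w[0]-w[3]
    print(n,w.mean(0),np.degrees([np.arctan2(d[1],d[0]),np.arctan2(-l[0],l[1])]),np.linalg.norm(d)/2,np.linalg.norm(l)/2)
```

```text
panel [ 506.6432872  -177.25979255   14.        ] [-14.73881534 -14.64120861] 118.84464188507583 137.38968890764684
bar [ 515.42659426 -181.89060565   55.        ] [-14.73127637 -14.3289472 ] 15.276333421730657 81.54409431973053
```

```bash
python3 -m handwheel '[{"x":-0.01,"y":0.006,"z":-0.15,"ax":0,"ay":0,"az":0},{"x":0,"y":0,"z":-0.15,"ax":0,"ay":0,"az":0},{"x":0,"y":0,"z":-0.15,"ax":0,"ay":0,"az":0},{"x":0,"y":0,"z":-0.15,"ax":0,"ay":0,"az":0},{"x":0,"y":0,"z":-0.12,"ax":0,"ay":0,"az":0},{"x":0,"y":0,"z":-0.05,"ax":0,"ay":0,"az":0},{"x":0,"y":0,"z":0,"ax":0,"ay":0,"az":0},{"x":0,"y":0,"z":0,"ax":0,"ay":0,"az":0}]'
python3 -m handwheel '[{"x":0,"y":0,"z":0,"ax":0,"ay":0,"az":0},{"x":0,"y":0,"z":0,"ax":0,"ay":0,"az":0},{"x":0,"y":0,"z":0,"ax":0,"ay":0,"az":0},{"x":0,"y":0,"z":0,"ax":0,"ay":0,"az":0},{"x":0,"y":0,"z":0,"ax":0,"ay":0,"az":0},{"x":0,"y":0,"z":0,"ax":0,"ay":0,"az":0},{"x":0,"y":0,"z":0,"ax":0,"ay":0,"az":0},{"x":0,"y":0,"z":0,"ax":0,"ay":0,"az":0}]' -1
```

```text
clock: 2.6
position: [516.5, -181.1, 18.6]
ee_rot: [-0.611, 0.792, -0.001, 0.001]
contact_force: [0.3, -0.2, -0.6]
gripper_width: 85.2
grasp_force: 0.0
clock: 3.4
position: [515.7, -180.9, 17.8]
ee_rot: [-0.611, 0.792, -0.0, 0.0]
contact_force: [-0.2, 0.1, 5.3]
gripper_width: 15.6
grasp_force: 59.4
```

```bash
cat > cab.py <<'E'
from h import *
from scipy.optimize import minimize
box=np.array([(x,y,z) for x in(-124,124) for y in(-140,140) for z in(0,140)],float)
S=4;M={}
for n,(x0,y0,x1,y1) in(('top',(175,140,275,235)),('scene',(270,200,410,325))):
    i=cv2.imread(f'pics/{n}0.png').astype(int);m=((i[...,2]>1.6*i[...,1]+15)&(i[...,2]>1.5*i[...,0]+15)).astype(np.uint8)
    k=np.zeros_like(m);k[y0:y1,x0:x1]=m[y0:y1,x0:x1]
    c=cv2.morphologyEx(k,cv2.MORPH_OPEN,np.ones((2,2),np.uint8));h=cv2.convexHull(cv2.findNonZero(c)).reshape(-1,2)
    M[n]=(arm.camera_params(n),h)
def sil(n,v):
    q=R.from_euler('z',v[2],degrees=True).apply(box)+[v[0],v[1],0];return cv2.convexHull(proj(M[n][0],q).astype(np.float32)).reshape(-1,2)
def cost(v,ns):
    t=0
    for n in ns:
        s=sil(n,v).reshape(-1,1,2);d=np.array([cv2.pointPolygonTest(s,tuple(map(float,p)),True) for p in M[n][1]])
        t+=np.sum(np.minimum(np.abs(d-.5),3)**2)   # hull pixel centres lie ~half a pixel inside
    return t
for ns in(['top'],['scene'],['top','scene']):
    r=minimize(cost,[588,194,3],args=(ns,),method='Nelder-Mead',options=dict(initial_simplex=[[588,194,3],[600,194,3],[588,206,3],[588,194,6]]));print(ns,r.x.round(1),r.fun,[len(M[n][1]) for n in ns])
E
python3 cab.py
python3 - <<'E'
from h import *
for n,(x0,y0,x1,y1) in(('top',(195,185,255,210)),('scene',(305,215,385,245))):
    i=cv2.imread(f'pics/{n}0.png').astype(int)[y0:y1,x0:x1];m=(i[...,2]>1.5*i[...,0])&(i[...,1]>.6*i[...,2])&(i[...,2]>120)
    c=cv2.findNonZero(m.astype(np.uint8)).reshape(-1,2);a=c[c[:,0].argsort()]+[x0,y0]
    l,rr=a[a[:,0]<=a[0,0]+2].mean(0),a[a[:,0]>=a[-1,0]-2].mean(0);l[0]=a[0,0]-.5;rr[0]=a[-1,0]+.5
    w=ray(arm.camera_params(n),[l,rr],149);print(n,l,rr,w.round(1).tolist(),w.mean(0))
E
```

```text
['top'] [584.5 194.1   1.5] 7.316215702063172 [13]
['scene'] [585.  198.9   2.5] 13.62315652096538 [24]
['top', 'scene'] [584.9 198.2   2.6] 29.96708331142615 [13, 24]
top [198.5        197.66666667] [245.5 196. ] [[527.9, 278.7, 149.0], [535.8, 111.3, 149.0]] [531.82910055 195.02486766 149.        ]
scene [314.5 226. ] [373.5        234.36363636] [[532.7, 111.7, 149.0], [518.3, 277.0, 149.0]] [525.48762733 194.36924696 149.        ]
```

```bash
python3 -m handwheel '[{"x":0,"y":0,"z":0.05,"ax":0,"ay":0,"az":0},{"x":0,"y":0,"z":0.15,"ax":0,"ay":0,"az":0},{"x":0,"y":0,"z":0.2,"ax":0,"ay":0,"az":0},{"x":0,"y":0,"z":0.2,"ax":0,"ay":0,"az":0},{"x":0,"y":0,"z":0.2,"ax":0,"ay":0,"az":0},{"x":-0.02,"y":0.05,"z":0.2,"ax":0,"ay":0,"az":0},{"x":-0.03,"y":0.15,"z":0.2,"ax":0,"ay":0,"az":0.02},{"x":-0.03,"y":0.17,"z":0.1,"ax":0,"ay":0,"az":0.021}]'
python3 -m handwheel '[{"x":-0.03,"y":0.19,"z":0,"ax":0,"ay":0,"az":0.03},{"x":-0.04,"y":0.19,"z":0,"ax":0,"ay":0,"az":0.03},{"x":-0.04,"y":0.2,"z":0,"ax":0,"ay":0,"az":0.03},{"x":-0.04,"y":0.2,"z":0,"ax":0,"ay":0,"az":0.03},{"x":-0.04,"y":0.2,"z":0,"ax":0,"ay":0,"az":0.03},{"x":-0.04,"y":0.2,"z":0,"ax":0,"ay":0,"az":0},{"x":-0.04,"y":0.2,"z":0,"ax":0,"ay":0,"az":0},{"x":0,"y":0.15,"z":0,"ax":0,"ay":0,"az":0}]'
python3 -m handwheel '[{"x":0,"y":0.05,"z":0,"ax":0,"ay":0,"az":0},{"x":0,"y":0,"z":0,"ax":0,"ay":0,"az":0},{"x":0,"y":0,"z":0,"ax":0,"ay":0,"az":0},{"x":0,"y":0,"z":0,"ax":0,"ay":0,"az":0},{"x":0,"y":0,"z":0,"ax":0,"ay":0,"az":0},{"x":0,"y":0,"z":0,"ax":0,"ay":0,"az":0},{"x":0,"y":0,"z":0,"ax":0,"ay":0,"az":0},{"x":0,"y":0,"z":0,"ax":0,"ay":0,"az":0}]'
python3 - <<'E'
from h import *
p=arm.camera_params('wrist');s=arm.read_state()
i=arm.get_image('wrist')[:,:,::-1];cv2.imwrite('pics/w3.png',i)
import pickle;pickle.dump((p,s),open('w3.pkl','wb'));print(s['position'],np.degrees(R.from_quat(s['ee_rot']).as_euler('ZYX')),s['clock'])
E
```

```text
clock: 4.2
position: [499.5, -106.9, 280.0]
ee_rot: [-0.636, 0.772, -0.001, 0.002]
contact_force: [2.0, 1.0, -3.7]
gripper_width: 15.3
grasp_force: 59.2
clock: 5.0
position: [443.2, 200.4, 276.1]
ee_rot: [0.723, -0.691, -0.001, 0.001]
contact_force: [0.7, -0.4, -3.1]
gripper_width: 15.3
grasp_force: 59.2
clock: 5.8
position: [445.4, 208.7, 277.1]
ee_rot: [0.722, -0.692, -0.0, -0.0]
contact_force: [0.9, 0.3, -3.9]
gripper_width: 15.4
grasp_force: 59.2
[445.4442156  208.67056501 277.07729594] [-8.75324534e+01  5.42605447e-03 -1.79999028e+02] 5.8
```

View pics/w3.png

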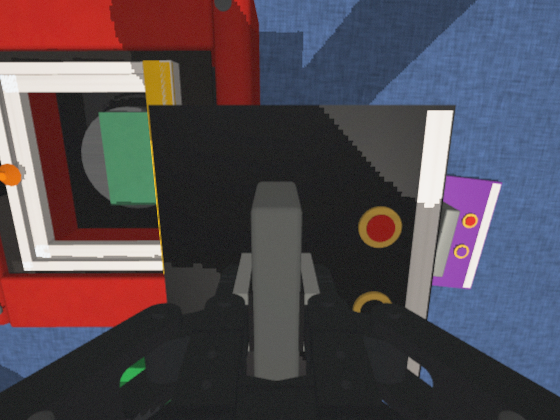

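Run:
```python
import cv2
i=cv2.imread('pics/w3.png')[45:285,0:200]
cv2.imwrite('pics/c3.png',cv2.resize(i,None,fx=2.5,fy=2.5,interpolation=cv2.INTER_CUBIC))
```

```text
(no output)
```

View pics/c3.png

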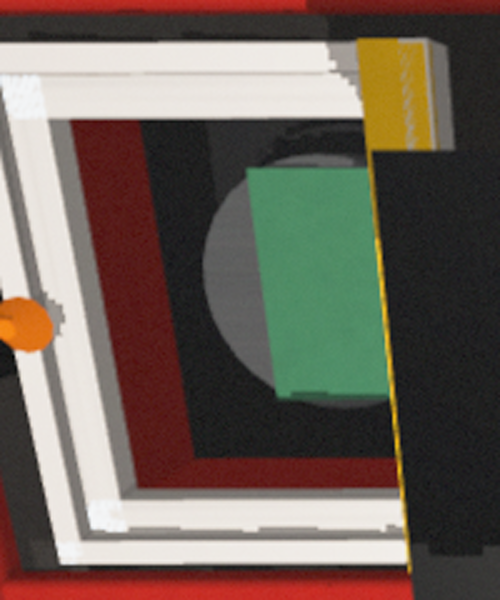

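The crop shows the inner wall tops at rows 72 and 542 (column 200), the catch tip at (53,325), and the lip's free edge running from (358,40) to (409,572).

Run:
```python
from h import *;import pickle
p,s=pickle.load(open('w3.pkl','rb'))
print(p['position'])
c=np.array([(200,72),(200,542),(200,42),(200,562),(53,325),(358,40),(409,572)])/2.5+[-.3,44.7]
for dz in(-6,0,6):
  w=ray(p,c,np.array([140.5]*4+[141]+[149]*2)+dz)
  d=w[6]-w[5];print(dz,w[:,:2].round(1).tolist(),'len',np.linalg.norm(d),'yaw',np.degrees(np.arctan2(-d[0],d[1])))
  a=np.radians(2.5);ex=np.array([np.cos(a),np.sin(a)]);ey=np.array([-ex[1],ex[0]])
  lm=(w[5]+w[6])[:2]/2;print('mid v: walls',(w[:2,:2]@ey).mean(),'w',np.ptp(w[:2,:2]@ey),'catch',w[4,:2]@ey,'lip',lm@ey,' u: catch',w[4,:2]@ex,'lip',lm@ex,'cab585,197:',np.array([585,197])@ex,np.array([585,197])@ey)
```

```text
[448.65009206 139.19784786 418.76411507]
-6 [[594.8, 123.6], [611.3, 275.8], [593.9, 115.3], [612.1, 283.4], [649.7, 201.9], [544.6, 113.6], [537.4, 279.8]] len 166.34608272131013 yaw 2.461724043523404
mid v: walls 173.22229102051324 w 151.34067758033706 catch 173.34973683664796 lip 172.89360049804228  u: catch 657.8740285006439 lip 549.079510878249 cab585,197: 593.0362289363579 171.29515804290443
0 [[591.8, 123.9], [607.8, 272.9], [590.9, 115.8], [608.6, 280.3], [645.4, 200.6], [542.5, 114.1], [535.5, 276.7]] len 162.7267702663035 yaw 2.461724043523386
mid v: walls 172.08827301450566 w 148.14631002800428 catch 172.2110259049705 lip 171.73177970879658  u: catch 653.5694836426202 lip 547.0172111604471 cab585,197: 593.0362289363579 171.29515804290443
6 [[588.7, 124.3], [604.4, 270.1], [587.8, 116.3], [605.2, 277.3], [641.2, 199.2], [540.4, 114.7], [533.6, 273.7]] len 159.10745781129683 yaw 2.4617240435234096
mid v: walls 170.95425500849814 w 144.95194247567147 catch 171.07231497329312 lip 170.56995891955086  u: catch 649.2649387845964 lip 544.9549114426452 cab585,197: 593.0362289363579 171.29515804290443
```

```bash
cat >> h.py <<'E'
A=np.radians(2.46);EX=np.array([np.cos(A),np.sin(A)]);EY=np.array([-EX[1],EX[0]])
def rep():
    s=arm.read_state();T=R.from_quat(s['ee_rot']).as_matrix();px,pz=-T[:,1],-T[:,2]
    t=np.array(s['position']);h=t-70*px-9.8*pz
    f=np.array(s['contact_force']);tq=np.array(s['wrist_torque'])
    print('t%.2f'%s['clock'],'tcp',t.round(1),'TCPuv',round(t[:2]@EX,1),round(t[:2]@EY,1),'| hook u,v,z',(h[:2]@EX).round(1),(h[:2]@EY).round(1),h[2].round(1),'tilt',np.degrees(np.arcsin(px[2])).round(2),'roll',np.degrees(np.arcsin(pz[:2]@EY)).round(2),'yaw',np.degrees(np.arctan2(px[1],px[0])).round(2),'F uvz',(f[:2]@EX).round(1),(f[:2]@EY).round(1),f[2].round(1),'Tq uvz',(tq[:2]@EX).round(2),(tq[:2]@EY).round(2),tq[2].round(2),'w',s['gripper_width'].round(1))
E
python3 - <<'E'
from h import *;import pickle
p,s=pickle.load(open('w3.pkl','rb'));t=s['position'];w=ray(p,[(150,106),(454,106)],t[2]-9.8+6)
print([((q-t)[:2]@EX,(q-t)[:2]@EY) for q in w]);rep()
E
python3 -m handwheel '[{"x":0.1,"y":-0.01,"z":-0.05,"ax":0,"ay":0,"az":0},{"x":0.15,"y":-0.01,"z":-0.05,"ax":0,"ay":0,"az":0},{"x":0.15,"y":-0.01,"z":-0.05,"ax":0.0012,"ay":-0.0278,"az":0},{"x":0.15,"y":-0.01,"z":-0.05,"ax":0.0012,"ay":-0.0278,"az":0},{"x":0.15,"y":-0.01,"z":-0.05,"ax":0.0012,"ay":-0.0278,"az":0},{"x":0.127,"y":-0.004,"z":-0.05,"ax":0.0012,"ay":-0.0277,"az":0},{"x":0,"y":0,"z":-0.03,"ax":0,"ay":0,"az":0},{"x":0,"y":0,"z":0,"ax":0,"ay":0,"az":0}]'
python3 -c 'from h import *;rep()'
```

```text
[(np.float64(49.1380715098708), np.float64(-68.84866873734192)), (np.float64(-68.8158318893295), np.float64(-68.7461865019583))]
clock: 6.65
position: [609.8, 197.4, 208.9]
ee_rot: [0.719, -0.689, 0.059, -0.061]
contact_force: [-0.9, -0.1, -4.1]
gripper_width: 15.2
grasp_force: 59.5Traceback (most recent call last):
  File "<stdin>", line 3, in <module>
  File "h.py", line 17, in rep
    print('t%.2f'%s['clock'],'tcp',t.round(1),'TCPuv',round(t[:2]@EX,1),round(t[:2]@EY,1),'| hook u,v,z',(h[:2]@EX).round(1),(h[:2]@EY).round(1),h[2].round(1),'tilt',np.degrees(np.arcsin(px[2])).round(2),'roll',np.degrees(np.arcsin(pz[:2]@EY)).round(2),'yaw',np.degrees(np.arctan2(px[1],px[0])).round(2),'F uvz',(f[:2]@EX).round(1),(f[:2]@EY).round(1),f[2].round(1),'Tq uvz',(tq[:2]@EX).round(2),(tq[:2]@EY).round(2),tq[2].round(2),'w',s['gripper_width'].round(1))
                                                                                                                                                                                                                                                        
[... 616 characters left out ...]
px[1],px[0])).round(2),'F uvz',(f[:2]@EX).round(1),(f[:2]@EY).round(1),f[2].round(1),'Tq uvz',(tq[:2]@EX).round(2),(tq[:2]@EY).round(2),tq[2].round(2),'w',s['gripper_width'].round(1))
                                                                                                                                                                                                                                                                                                                                                                                                                                                    ^^^^^^^^^^^^^^^^^^^^^^^^
AttributeError: 'float' object has no attribute 'round'
```

```bash
sed -i "s/s\['gripper_width'\].round(1)/s['gripper_width']/" h.py
python3 -m handwheel '[{"x":0.003,"y":0,"z":-0.05,"ax":0,"ay":0,"az":0},{"x":0.003,"y":0,"z":-0.05,"ax":0,"ay":0,"az":0},{"x":0,"y":0,"z":-0.04,"ax":0,"ay":0,"az":0},{"x":0,"y":0,"z":-0.03,"ax":0,"ay":0,"az":0},{"x":0,"y":0,"z":0,"ax":0,"ay":0,"az":0},{"x":0,"y":0,"z":0,"ax":0,"ay":0,"az":0},{"x":0,"y":0,"z":0,"ax":0,"ay":0,"az":0},{"x":0,"y":0,"z":0,"ax":0,"ay":0,"az":0}]'
python3 - <<'E'
from h import *
rep()
p=arm.camera_params('scene')
a=arm.get_image('scene')[180:300,280:420,::-1];b=arm.get_image('top')[140:245,170:292,::-1]
a=cv2.resize(a,(560,480),interpolation=cv2.INTER_CUBIC)[:, :420];b=cv2.resize(b,(366,315),interpolation=cv2.INTER_CUBIC)
c=np.zeros((480,790,3),np.uint8);c[:,:420]=a;c[:315,422:788]=b;cv2.imwrite('pics/m1.png',c)
E
```

```text
clock: 7.45
position: [612.3, 198.3, 177.6]
ee_rot: [0.72, -0.689, 0.06, -0.064]
contact_force: [-0.5, 0.0, -3.4]
gripper_width: 15.1
grasp_force: 59.4
t7.45 tcp [612.3 198.3 177.6] TCPuv 620.2 171.8 | hook u,v,z 553.0 171.8 155.7 tilt 10.06 roll -0.03 yaw 2.49 F uvz -0.5 0.0 -3.4 Tq uvz -0.0 0.5 0.03 w 15.113563095268331
```

View pics/m1.png

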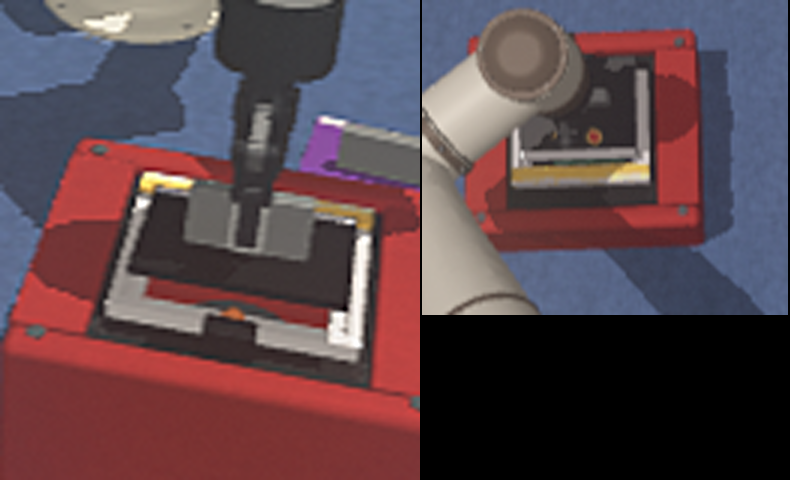

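The views show the panel tilted, centred between the side walls, its stripe just clear of the lip's free edge. Next I'll lower it and feel for the ledge.

```bash
python3 -m handwheel '[{"x":0,"y":-0.003,"z":-0.02,"ax":0,"ay":0,"az":0},{"x":0,"y":0,"z":-0.02,"ax":0,"ay":0,"az":0},{"x":0,"y":0,"z":-0.02,"ax":0,"ay":0,"az":0},{"x":0,"y":0,"z":0,"ax":0,"ay":0,"az":0},{"x":0,"y":0,"z":-0.005,"ax":0,"ay":0,"az":0},{"x":0,"y":0,"z":-0.005,"ax":0,"ay":0,"az":0},{"x":0,"y":0,"z":0,"ax":0,"ay":0,"az":0},{"x":0,"y":0,"z":0,"ax":0,"ay":0,"az":0}]'
python3 -c 'from h import *;rep()'
```

```text
clock: 8.35
position: [612.1, 197.6, 163.1]
ee_rot: [0.72, -0.689, 0.06, -0.063]
contact_force: [-0.4, 0.4, -3.7]
gripper_width: 15.8
grasp_force: 59.4
t8.35 tcp [612.1 197.6 163.1] TCPuv 620.0 171.1 | hook u,v,z 552.7 171.1 141.3 tilt 10.02 roll -0.01 yaw 2.5 F uvz -0.4 0.4 -3.7 Tq uvz 0.04 0.48 0.01 w 15.784982080630266
```

```bash
python3 -m handwheel '[{"x":0,"y":0,"z":-0.005,"ax":0,"ay":0,"az":0},{"x":0,"y":0,"z":0,"ax":0,"ay":0,"az":0},{"x":0,"y":0,"z":-0.005,"ax":0,"ay":0,"az":0},{"x":0,"y":0,"z":0,"ax":0,"ay":0,"az":0},{"x":0,"y":0,"z":0,"ax":0,"ay":0,"az":0},{"x":0,"y":0,"z":0,"ax":0,"ay":0,"az":0},{"x":0,"y":0,"z":0,"ax":0,"ay":0,"az":0},{"x":0,"y":0,"z":0,"ax":0,"ay":0,"az":0}]'
python3 -c 'from h import *;rep()'
python3 -m handwheel '[{"x":0,"y":0,"z":-0.005,"ax":0,"ay":0,"az":0},{"x":0,"y":0,"z":0,"ax":0,"ay":0,"az":0},{"x":0,"y":0,"z":0,"ax":0,"ay":0,"az":0},{"x":0,"y":0,"z":0,"ax":0,"ay":0,"az":0},{"x":0,"y":0,"z":0,"ax":0,"ay":0,"az":0},{"x":0,"y":0,"z":0,"ax":0,"ay":0,"az":0},{"x":0,"y":0,"z":0,"ax":0,"ay":0,"az":0},{"x":0,"y":0,"z":0,"ax":0,"ay":0,"az":0}]'
python3 -c 'from h import *;rep()'
```

```text
clock: 9.15
position: [612.0, 197.5, 161.0]
ee_rot: [0.72, -0.689, 0.06, -0.063]
contact_force: [0.2, -0.2, -4.4]
gripper_width: 15.3
grasp_force: 59.4
t9.15 tcp [612.  197.5 161. ] TCPuv 619.9 171.1 | hook u,v,z 552.7 171.0 139.2 tilt 10.01 roll -0.0 yaw 2.49 F uvz 0.2 -0.2 -4.4 Tq uvz -0.01 0.53 0.02 w 15.33315565297663
clock: 9.95
position: [612.0, 197.5, 160.0]
ee_rot: [0.72, -0.689, 0.06, -0.063]
contact_force: [0.5, 0.7, -4.2]
gripper_width: 15.1
grasp_force: 59.4
t9.95 tcp [612.  197.5 160. ] TCPuv 619.9 171.0 | hook u,v,z 552.7 171.0 138.2 tilt 10.01 roll -0.0 yaw 2.49 F uvz 0.5 0.7 -4.2 Tq uvz -0.02 0.49 -0.02 w 15.05215817119277
```

```bash
python3 -m handwheel '[{"x":0,"y":0,"z":-0.005,"ax":0,"ay":0,"az":0},{"x":0,"y":0,"z":0,"ax":0,"ay":0,"az":0},{"x":0,"y":0,"z":0,"ax":0,"ay":0,"az":0},{"x":0,"y":0,"z":0,"ax":0,"ay":0,"az":0},{"x":0,"y":0,"z":-0.005,"ax":0,"ay":0,"az":0},{"x":0,"y":0,"z":0,"ax":0,"ay":0,"az":0},{"x":0,"y":0,"z":0,"ax":0,"ay":0,"az":0},{"x":0,"y":0,"z":0,"ax":0,"ay":0,"az":0}]'
python3 -c 'from h import *;rep()'
```

```text
clock: 10.75
position: [612.3, 197.6, 159.2]
ee_rot: [0.72, -0.689, 0.061, -0.064]
contact_force: [-1.9, -0.8, 6.8]
gripper_width: 15.5
grasp_force: 60.7
t10.75 tcp [612.3 197.6 159.2] TCPuv 620.3 171.2 | hook u,v,z 553.1 171.1 137.3 tilt 10.08 roll -0.02 yaw 2.51 F uvz -1.9 -0.7 6.8 Tq uvz -0.1 1.41 -0.01 w 15.494147438477265
```

Contact at hook z ≈ 137.3, so the ledge is about 3.4 mm high. I'll ease off a little and slide in under the lip.

```bash
python3 -m handwheel '[{"x":0,"y":0,"z":0.004,"ax":0,"ay":0,"az":0},{"x":-0.01,"y":-0.0004,"z":0,"ax":0,"ay":0,"az":0},{"x":-0.01,"y":-0.0004,"z":0,"ax":0,"ay":0,"az":0},{"x":-0.01,"y":-0.0004,"z":0,"ax":0,"ay":0,"az":0},{"x":-0.01,"y":-0.0004,"z":0,"ax":0,"ay":0,"az":0},{"x":-0.01,"y":-0.0004,"z":0,"ax":0,"ay":0,"az":0},{"x":0,"y":0,"z":0,"ax":0,"ay":0,"az":0},{"x":0,"y":0,"z":0,"ax":0,"ay":0,"az":0}]'
python3 -c 'from h import *;rep()'
```

```text
clock: 11.55
position: [602.7, 197.7, 159.6]
ee_rot: [0.72, -0.689, 0.061, -0.064]
contact_force: [3.7, 1.9, 4.3]
gripper_width: 15.5
grasp_force: 60.6
t11.55 tcp [602.7 197.7 159.6] TCPuv 610.6 171.7 | hook u,v,z 543.4 171.6 137.6 tilt 10.13 roll -0.07 yaw 2.51 F uvz 3.8 1.7 4.3 Tq uvz 0.13 -0.56 0.05 w 15.459594296333568
```

```bash
python3 -m handwheel '[{"x":-0.005,"y":0,"z":0.001,"ax":0,"ay":0,"az":0},{"x":-0.005,"y":0,"z":0,"ax":0,"ay":0,"az":0},{"x":-0.005,"y":0,"z":0,"ax":0,"ay":0,"az":0},{"x":-0.005,"y":0,"z":0,"ax":0,"ay":0,"az":0},{"x":0,"y":0,"z":0,"ax":0,"ay":0,"az":0},{"x":0,"y":0,"z":0,"ax":0,"ay":0,"az":0},{"x":0,"y":0,"z":0,"ax":0,"ay":0,"az":0},{"x":0,"y":0,"z":0,"ax":0,"ay":0,"az":0}]'
python3 -c 'from h import *;rep()'
```

```text
clock: 12.35
position: [598.2, 197.3, 159.4]
ee_rot: [0.72, -0.689, 0.061, -0.063]
contact_force: [5.0, 0.5, 5.1]
gripper_width: 15.6
grasp_force: 60.8
t12.35 tcp [598.2 197.3 159.4] TCPuv 606.2 171.4 | hook u,v,z 538.9 171.4 137.6 tilt 10.05 roll -0.02 yaw 2.5 F uvz 5.0 0.3 5.1 Tq uvz 0.08 -0.67 0.01 w 15.59045599975177
```

```bash
python3 -m handwheel '[{"x":-0.005,"y":0,"z":0.001,"ax":0,"ay":0,"az":0},{"x":0,"y":0,"z":0,"ax":0,"ay":0,"az":0},{"x":-0.005,"y":0,"z":0,"ax":0,"ay":0,"az":0},{"x":0,"y":0,"z":0,"ax":0,"ay":0,"az":0},{"x":-0.005,"y":0,"z":0,"ax":0,"ay":0,"az":0},{"x":0,"y":0,"z":0,"ax":0,"ay":0,"az":0},{"x":0,"y":0,"z":0,"ax":0,"ay":0,"az":0},{"x":0,"y":0,"z":0,"ax":0,"ay":0,"az":0}]'
python3 -c 'from h import *;rep()'
```

```text
clock: 13.15
position: [595.1, 197.1, 159.4]
ee_rot: [0.72, -0.689, 0.06, -0.063]
contact_force: [4.6, 0.3, 5.0]
gripper_width: 15.1
grasp_force: 60.7
t13.15 tcp [595.1 197.1 159.4] TCPuv 603.0 171.4 | hook u,v,z 535.8 171.4 137.6 tilt 10.02 roll -0.0 yaw 2.5 F uvz 4.6 0.1 5.0 Tq uvz 0.07 -0.8 -0.04 w 15.144106912589153
```

```bash
python3 -m handwheel '[{"x":-0.005,"y":0,"z":0.001,"ax":0,"ay":0,"az":0},{"x":0,"y":0,"z":0,"ax":0,"ay":0,"az":0},{"x":0,"y":0,"z":0,"ax":0,"ay":0,"az":0},{"x":0,"y":0,"z":0,"ax":0,"ay":0,"az":0},{"x":-0.005,"y":0,"z":0,"ax":0,"ay":0,"az":0},{"x":0,"y":0,"z":0,"ax":0,"ay":0,"az":0},{"x":0,"y":0,"z":0,"ax":0,"ay":0,"az":0},{"x":0,"y":0,"z":0,"ax":0,"ay":0,"az":0}]'
python3 -c 'from h import *;rep()'
```

```text
clock: 13.95
position: [594.4, 197.3, 159.7]
ee_rot: [0.72, -0.689, 0.061, -0.064]
contact_force: [7.3, -0.9, 2.2]
gripper_width: 15.6
grasp_force: 60.4
t13.95 tcp [594.4 197.3 159.7] TCPuv 602.3 171.6 | hook u,v,z 535.1 171.5 137.7 tilt 10.17 roll -0.04 yaw 2.54 F uvz 7.3 -1.3 2.2 Tq uvz -0.35 -2.08 0.02 w 15.645364350266522
```

The stop is found: hook u ≈ 535.1 and the edge is fully under the lip. I'll relieve the push and start the swing.

```bash
python3 -m handwheel '[{"x":0.0065,"y":0,"z":0,"ax":0,"ay":0,"az":0},{"x":0,"y":0,"z":0,"ax":0,"ay":0,"az":0},{"x":0.0022,"y":0.0001,"z":-0.0074,"ax":-0.0006,"ay":0.0139,"az":0},{"x":0.0022,"y":0.0001,"z":-0.0074,"ax":-0.0006,"ay":0.0139,"az":0},{"x":0.0019,"y":0.0001,"z":-0.0075,"ax":-0.0006,"ay":0.0139,"az":0},{"x":0.0019,"y":0.0001,"z":-0.0075,"ax":-0.0006,"ay":0.0139,"az":0},{"x":0,"y":0,"z":0,"ax":0,"ay":0,"az":0},{"x":0,"y":0,"z":0,"ax":0,"ay":0,"az":0}]'
python3 -c 'from h import *;rep()'
```

```text
clock: 14.75
position: [595.9, 197.2, 153.4]
ee_rot: [0.722, -0.691, 0.03, -0.031]
contact_force: [5.0, 0.3, 5.7]
gripper_width: 15.2
grasp_force: 60.9
t14.75 tcp [595.9 197.2 153.4] TCPuv 603.8 171.5 | hook u,v,z 534.9 171.4 137.6 tilt 4.96 roll 0.01 yaw 2.49 F uvz 5.0 0.1 5.7 Tq uvz 0.13 -0.81 0.02 w 15.197945597347253
```

```bash
python3 -m handwheel '[{"x":0.0032,"y":0.0001,"z":-0.0075,"ax":-0.0006,"ay":0.0139,"az":0},{"x":0,"y":0,"z":0,"ax":0,"ay":0,"az":0},{"x":0.0016,"y":0.0001,"z":-0.0075,"ax":-0.0006,"ay":0.0139,"az":0},{"x":0,"y":0,"z":0,"ax":0,"ay":0,"az":0},{"x":0,"y":0,"z":0,"ax":0,"ay":0,"az":0},{"x":0,"y":0,"z":0,"ax":0,"ay":0,"az":0},{"x":0,"y":0,"z":0,"ax":0,"ay":0,"az":0},{"x":0,"y":0,"z":0,"ax":0,"ay":0,"az":0}]'
python3 -c 'from h import *;rep()'
```

```text
clock: 15.55
position: [596.3, 197.3, 150.2]
ee_rot: [0.722, -0.691, 0.014, -0.015]
contact_force: [3.5, 1.4, 5.8]
gripper_width: 15.1
grasp_force: 60.9
t15.55 tcp [596.3 197.3 150.2] TCPuv 604.2 171.5 | hook u,v,z 534.7 171.4 137.5 tilt 2.38 roll 0.02 yaw 2.5 F uvz 3.5 1.2 5.8 Tq uvz 0.4 -0.28 0.16 w 15.05926196624037
```

```bash
python3 -m handwheel '[{"x":0.0014,"y":0.0001,"z":-0.0076,"ax":-0.0006,"ay":0.0139,"az":0},{"x":0,"y":0,"z":0,"ax":0,"ay":0,"az":0},{"x":0.0011,"y":0.0001,"z":-0.0076,"ax":-0.0006,"ay":0.0139,"az":0},{"x":0,"y":0,"z":0,"ax":0,"ay":0,"az":0},{"x":0,"y":0,"z":0,"ax":0,"ay":0,"az":0},{"x":0,"y":0,"z":0,"ax":0,"ay":0,"az":0},{"x":0,"y":0,"z":0,"ax":0,"ay":0,"az":0},{"x":0,"y":0,"z":0,"ax":0,"ay":0,"az":0}]'
python3 -c 'from h import *;rep()'
```

```text
clock: 16.35
position: [596.6, 197.2, 147.7]
ee_rot: [0.722, -0.692, -0.001, 0.001]
contact_force: [-1.0, -0.1, 7.8]
gripper_width: 15.5
grasp_force: 61.4
t16.35 tcp [596.6 197.2 147.7] TCPuv 604.5 171.5 | hook u,v,z 534.5 171.4 138.1 tilt -0.13 roll 0.01 yaw 2.5 F uvz -1.0 -0.1 7.8 Tq uvz 0.23 -0.1 0.05 w 15.489690761189783
```

```bash
python3 -m handwheel '[{"x":0,"y":0,"z":-0.0015,"ax":-0.0003,"ay":0.007,"az":0},{"x":0,"y":0,"z":-0.0015,"ax":0,"ay":0,"az":0},{"x":0,"y":0,"z":0,"ax":0,"ay":0,"az":0},{"x":0,"y":0,"z":0,"ax":0,"ay":0,"az":0},{"x":0,"y":0,"z":0,"ax":0,"ay":0,"az":0},{"x":0,"y":0,"z":0,"ax":0,"ay":0,"az":0},{"x":0,"y":0,"z":0,"ax":0,"ay":0,"az":0},{"x":0,"y":0,"z":0,"ax":0,"ay":0,"az":0}]'
python3 - <<'E'
from h import *
rep()
p=arm.camera_params('wrist');i=arm.get_image('wrist')[:,:,::-1];cv2.imwrite('pics/w4.png',i)
E
```

```text
clock: 17.15
position: [596.7, 197.2, 148.0]
ee_rot: [0.722, -0.691, -0.004, 0.005]
contact_force: [-2.5, 0.3, 10.7]
gripper_width: 15.1
grasp_force: 61.7
t17.15 tcp [596.7 197.2 148. ] TCPuv 604.6 171.4 | hook u,v,z 534.5 171.4 139.1 tilt -0.71 roll 0.0 yaw 2.51 F uvz -2.4 0.5 10.7 Tq uvz 0.16 0.1 0.05 w 15.05158106317042
```

View pics/w4.png

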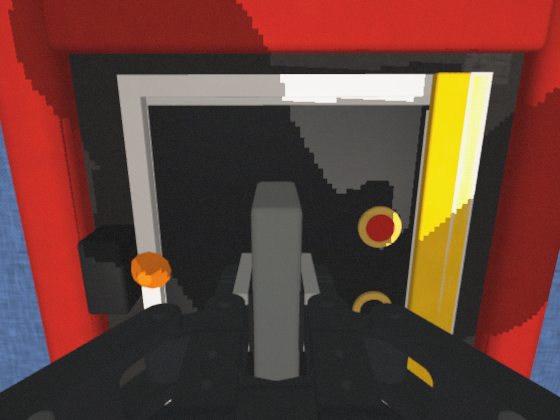

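The wrist view shows the orange tip at (170,270), overlapping the panel's black edge at about column 150. It is out by its full 6 mm or so, which means the catch has clicked over. I'll relax the press, release and withdraw.

```bash
python3 -m handwheel '[{"x":0,"y":0,"z":0.0025,"ax":0.0003,"ay":-0.007,"az":0},{"x":0,"y":0,"z":0.0025,"ax":0,"ay":0,"az":0},{"x":0,"y":0,"z":0,"ax":0,"ay":0,"az":0},{"x":0,"y":0,"z":0,"ax":0,"ay":0,"az":0},{"x":0,"y":0,"z":0,"ax":0,"ay":0,"az":0},{"x":0,"y":0,"z":0,"ax":0,"ay":0,"az":0},{"x":0,"y":0,"z":0,"ax":0,"ay":0,"az":0},{"x":0,"y":0,"z":0,"ax":0,"ay":0,"az":0}]'
python3 -c 'from h import *;rep()'
python3 -m handwheel '[{"x":0,"y":0,"z":0,"ax":0,"ay":0,"az":0},{"x":0,"y":0,"z":0,"ax":0,"ay":0,"az":0},{"x":0,"y":0,"z":0,"ax":0,"ay":0,"az":0},{"x":0,"y":0,"z":0,"ax":0,"ay":0,"az":0},{"x":0,"y":0,"z":0,"ax":0,"ay":0,"az":0},{"x":0,"y":0,"z":0,"ax":0,"ay":0,"az":0},{"x":0,"y":0,"z":0,"ax":0,"ay":0,"az":0},{"x":0,"y":0,"z":0,"ax":0,"ay":0,"az":0}]' -0.1
python3 -c 'from h import *;rep()'
```

```text
clock: 18.0
position: [596.6, 197.2, 147.7]
ee_rot: [0.722, -0.692, -0.001, 0.001]
contact_force: [-0.4, -0.2, 6.7]
gripper_width: 15.5
grasp_force: 61.1
t18.00 tcp [596.6 197.2 147.7] TCPuv 604.5 171.4 | hook u,v,z 534.5 171.4 138.1 tilt -0.15 roll 0.02 yaw 2.49 F uvz -0.4 -0.1 6.7 Tq uvz 0.27 -0.29 0.06 w 15.547453900614185
clock: 18.8
position: [597.4, 197.3, 147.8]
ee_rot: [0.722, -0.692, -0.0, 0.0]
contact_force: [-0.2, -0.1, 0.8]
gripper_width: 38.6
grasp_force: 0.0
t18.80 tcp [597.4 197.3 147.8] TCPuv 605.3 171.5 | hook u,v,z 535.3 171.4 138.1 tilt -0.01 roll -0.0 yaw 2.49 F uvz -0.2 -0.1 0.8 Tq uvz 0.03 -0.02 -0.03 w 38.623544327699875
```

```bash
python3 -m handwheel '[{"x":0,"y":0,"z":0.05,"ax":0,"ay":0,"az":0},{"x":0,"y":0,"z":0.1,"ax":0,"ay":0,"az":0},{"x":0,"y":0,"z":0.15,"ax":0,"ay":0,"az":0},{"x":0,"y":0,"z":0.15,"ax":0,"ay":0,"az":0},{"x":0,"y":0.1,"z":0.1,"ax":0,"ay":0,"az":0},{"x":0,"y":0.1,"z":0,"ax":0,"ay":0,"az":0},{"x":0,"y":0,"z":0,"ax":0,"ay":0,"az":0},{"x":0,"y":0,"z":0,"ax":0,"ay":0,"az":0}]'
python3 - <<'E'
from h import *
rep();import pickle
p=arm.camera_params('wrist');i=arm.get_image('wrist')[:,:,::-1];cv2.imwrite('pics/w5.png',i);pickle.dump(p,open('w5.pkl','wb'))
E
```

```text
clock: 19.6
position: [596.7, 237.7, 256.7]
ee_rot: [0.723, -0.691, -0.0, 0.001]
contact_force: [0.3, 0.0, -0.9]
gripper_width: 38.1
grasp_force: 0.0
t19.60 tcp [596.7 237.7 256.7] TCPuv 606.3 211.9 | hook u,v,z 536.3 211.7 247.0 tilt -0.13 roll 0.05 yaw 2.55 F uvz 0.3 -0.0 -0.9 Tq uvz 0.04 0.01 0.02 w 38.09629420185212
```

View pics/w5.png

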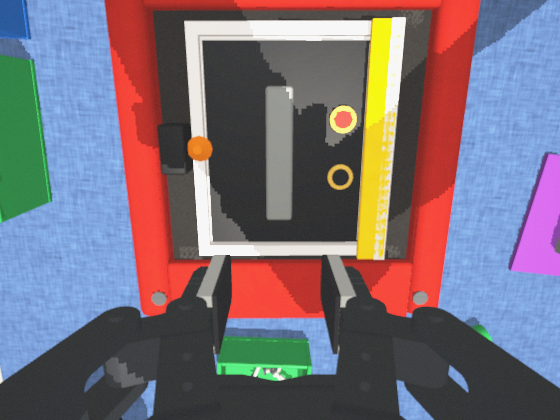

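The wrist view shows the panel in the frame with its stripe hidden under the lip. The catch tip at (213,148) lies over the panel's edge, fully sprung out. The gripper is clear.

```bash
python3 -c 'from bench import arm;print(arm.job_done())'
```

```text
the job is handed in; nothing more can be done
None
```

I fitted the panel and handed the job in at about 20 s. Its striped edge is under the yellow lip, the last wrist picture shows the orange catch sprung out over the other edge, and the gripper is clear; the hand-in returned no verdict.

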